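Plug the blow-off wand into the bench air outlet

TASK

Take the air wand with the square grip from its rack and push its tube straight down into the push-fit socket of the bench air outlet, past the seal until it bottoms fully home, firmly but without forcing it. Then let go and swing the valve lever all the way over to open the air. Leave the other wand and the glassware where they stand.

Things in the scene. Friction and masses are not known exactly. Their poses are not given: they have to be found in the camera images.
- wand_grip (a point): centre of the square grip (28 x 28 mm across, 60 mm high, grey plastic) of the loose blow-off wand to be used, 120 to 200 g. It stands upright in one of the rack's two slots, the grip resting on the rack's top. z points up along the wand, x and y are square to the grip's flats. Above the grip is a brass nozzle 12 mm high, tapering from 16 to 8 mm.
- wand_tip (a point): centre of the lower end of that wand's rigid straight aluminium tube, 110 mm below the grip's centre; the tube is 14 mm thick, reaches 80 mm below the grip, and its end is chamfered by 2 mm
- wand: the same wand as a whole; origin at the lower end of its tube, z up along the wand
- fat_wand_grip (a point): centre of the round grip (34 mm diameter, 60 mm high) of the other wand in the rack, whose 19 mm tube does not fit the socket; its nozzle reaches 172 mm above the bench; leave it in its slot
- rack: fixed steel rack, 90 x 180 mm, 100 mm high, origin in the centre of its underside; its two slots are 23 mm holes in the 10 mm top plate at y = +42.5 and -42.5 mm in its frame; which wand stands in which slot differs
- outlet: fixed bench air outlet: grey base 110 x 240 x 10 mm, origin in the centre of its underside, z up. On it stand an aluminium socket block 44 x 44 mm at y = -60 mm, its top 75 mm up, and the valve with its lever at y = +60 mm (both at x = 0)
- socket_mouth (a point): centre of the socket's mouth, on the top face of the block, 75 mm above the bench (axes as the outlet's, z up). Bore 15.5 mm with a 3 mm chamfer. A rubber seal lies 17 to 20 mm down: it takes 8 to 14 N to break into it, then 3 to 6 N to slide on, and it holds the tube upright when let go. Pressing with more than 30 N or so damages the socket.
- poppet (a joint): travel of the shut-off poppet inside the socket: 0 as found, 0.004 m fully down; stays where pushed. The tube meets it 30 to 44 mm below the mouth (it differs and is not shown); it slides down 4 mm against 5 N or so on top of the seal's drag and then comes up firm on its stop: there the tube is home, 34 to 48 mm deep. 18 N gets it home.
- valve (a joint): angle of the valve lever: 0 = shut, leaning to -x of the outlet (about 0.5 rad from upright), 1.0 rad = fully open, leaning to +x by as much; it starts between 0 and 0.15. It needs about 1 N at the ball and stays where it is left.
- valve_tip (a point): centre of the black ball (26 mm diameter) at the end of the lever, 80 mm from the hinge, whose axis runs along the outlet's y, 32 mm above the bench at x = 0, y = +60 mm in the outlet's frame; the lever's rod is 10 mm thick
- tumbler_mid (a point): centre of a green glass tumbler, 58 mm diameter, 75 mm high, loose
- vase_round_mid (a point): centre of a round amber vase, 88 mm diameter, 98 mm high, loose
- vase_tall_mid (a point): centre of a slim blue vase, 68 mm diameter at the foot, 190 mm high, loose
- bowl_mid (a point): centre of a white bowl, 100 mm diameter, 45 mm high, loose
- jar_mid (a point): centre of a glass jar with a cork lid, 64 mm diameter, 100 mm high, loose

How it is judged:
On the way, in this order (a step that is already met when the one before it is completed fails the run):
1. the wand's tube is home: past the seal, the poppet pushed down (value of joint poppet above 0.003 m and z of wand_tip in the frame of socket_mouth below -0.0325 m and horizontal distance between wand_tip and socket_mouth below 0.003 m and angle between wand's own z axis and vertical below 0.1 rad), for 0.2 s.
2. the valve lever is swung open, the tube still home (all of step 1 and value of joint valve above 0.85 rad), for 0.2 s.
At the end, for the whole second after the job is handed in: the square-gripped wand stands upright (within 0.1 rad) in the socket, its tip within 3 mm of the socket's axis and more than 32.5 mm deep, the poppet pushed down more than 3 of its 4 mm, the wand at rest, and the lever past 0.85 rad (all of step 2 and linear speed of wand below 0.02 m/s); the robot touches nothing.
It fails at once if wand and outlet pressed together with more than 55 N (contact forces of seal and stop added up) (contact force between wand and outlet above 55 N).
It fails at once if the other wand or a piece of glassware moved by more than 30 mm (distance of any of fat_wand_grip, tumbler_mid, vase_round_mid, vase_tall_mid, bowl_mid, jar_mid from where it was at the start of the episode above 0.03 m).
It also fails if it takes over 58 s, if anything falls off the work surface, if the arm or the gripper's body presses on something with over 40 N, if the wrist force passes 120 N, or if a joint passes its speed limit or range.

ROBOT

A 6-joint arm with a two-finger parallel gripper is mounted at the origin on the work surface. World frame = base frame: x ahead of the robot, y to its left, z up, the work surface at z = 0. Lengths are in m, angles in rad, forces in N, time in s.
With the tool pointing down it reaches from about 0.35 to 0.85 m from the base axis. Payload 8.1 kg.
Tool frame: the origin (TCP) lies on the centre line of the jaws, within the pads' length; the fingertips stand 19 mm ahead of it and the grasp point (between the pads) is the TCP (robot.tips_ahead is the distance from the TCP to the fingertips, in m); y points along the fingers, z is the direction in which the jaws open and shut, and the axes are right-handed (so a half turn about y gives the same grasp; the last joint's range is limited). The gripper opens to 93 mm and grips with 3 to 60 N. Pads are 15 mm wide; open, the fingers measure 128 mm over their backs; the gripper's body (75 mm by 188 mm) begins 65 mm behind the grasp point.
Start: joints at [1.231, 0.13, 1.488, -0, 1.523, -0.085], TCP at [0.151, 0.581, 0.238] pointing down, gripper open.
Joint ranges: [-2.96, 2.96], [-0.89, 2.26], [0.02, 2.5], [-1.34, 4.48], [0, 2.73], [-2.66, 2.66]. Speed limits (rad/s): [2.39, 2.39, 2.79, 3.14, 3.14, 3.14].

INTERFACE

Orientations are given as a rotation vector (axis times angle).
In Python, from plant import robot, imaging, models gives the robot as it stands.
- The arm moves only by the tool carry_out, never from a script. Its argument "motion" is one flat list of numbers, 7 for each row, row after row: the shift along the tool's x, y, z in m, then the turn, a rotation vector about the tool's x, y, z in degrees, then the opening, from -1 (shut) to 1 (fully open). A call has exactly 5 rows; each row shifts and turns the pose as measured when the row begins, along the tool's axes as they then stand; what a row does not reach is not made up. A row lasts 1/10 s, in which the tool goes at most 50 mm and 8.59 degrees, less where a joint would pass 70% of its speed; a pose out of reach is approached as far as the arm can. A call is refused whole if a number of a shift passes 0.05 or a number of a turn 8.59, either way. A call with a gripper value outside its range is refused whole. The fingers move at their own pace and stop on an object; "squeeze" is the grip in N (left out, the last holds). Time passes only in rows, so rows that do not move let the fingers close, or fill a call up. It gives the time, the measured TCP pose, the force and the opening at its end, in the units of the state.
- robot.read_state(): the state, without advancing time (a new reading comes with each control period).
- imaging.read_camera(name): name is "scene" or "top"; returns the picture (384x512x3 uint8, blue, green, red); there is no depth.
- imaging.camera_model(name): a dict with "K" (3x3 intrinsics, pixels), "position" and "orientation" of the camera in the world. Camera axes: x right, y down, z forward; pixel columns grow to the right and rows downward; lengths in m; the calibration is good to about 2 mm. A picture is of the moment at which its call begins. camera_model takes no time and is no camera call.
- robot.close_job(): hands the job in, once; it reports no verdict.
Trained networks look in the newest picture that a camera, given by its name, has taken for a name from the list of things; names that differ only in an ending like _2 or _b are one class to them, and where a whole thing is asked for, a point or a joint stands for the part that bears it (a point fixed in the world has none). Each returns a list of dicts, best first, with "confidence" (0 to 1); they miss things now and then, are a little off and sometimes report something else, mostly with a low value. They report only what shows in the picture. A call takes as long as a camera call.
- models.outline_of(camera, thing): "pixels" (384x512 bool, what is visible of it) and "pixel" ([column, row] in pixels, amid what is visible of it).
The state is a dict: "t": time; "q": joint angles; "dq": joint speeds; "joint_torque": joint torques, N m; "tool_pos": TCP position; "orientation": TCP orientation; "force": force on the tool from outside, world axes, zero at the start; "wrist_torque": the same for the moment, N m; "opening": finger opening in m.
Only numpy, scipy, OpenCV 4.12 (cv2) and the standard library are available. Lean on these libraries where they do the work, as an engineer would, in place of code of your own. Each camera call takes 0.05 s, during which the arm holds its last target.

## Working session

There is one attempt and no reset: what is moved stays moved. The work goes in short steps, Python scripts to look and compute and a tool call to move; the robot and the scene stay as the last step left them, time stands still between calls to the robot, and variables do not carry over. Pictures are saved under pics/ and viewed, and the job is handed in when it is done.

Besides the shell and the picture viewer there is one more tool, called after ">>>" in YAML: its name, and indented under it one key for each argument. carry_out: Moves the arm, as the interface text tells. Its arguments: {"type":"object","properties":{"motion":{"type":"array","items":{"type":"number"}},"squeeze":{"type":"number"}},"required":["motion"]}

```bash
mkdir -p pics; ls; python3 - <<'E'
from plant import robot, imaging, models
import cv2, numpy as np
s=robot.read_state(); print(s)
for c in ("scene","top"):
    im=imaging.read_camera(c); cv2.imwrite(f"pics/{c}0.png",im)
    m=imaging.camera_model(c); print(c,m)
    for t in ("wand_grip","wand","fat_wand_grip","rack","outlet","socket_mouth","valve_tip","valve","tumbler_mid","vase_round_mid","vase_tall_mid","bowl_mid","jar_mid"):
        try:
            r=models.outline_of(c,t)
            for d in r[:2]: 
                ys,xs=np.where(d["pixels"]); print(c,t,round(d["confidence"],2),d["pixel"],xs.min(),xs.max(),ys.min(),ys.max(),len(xs))
        except Exception as e: print(c,t,e)
print(robot.read_state()["t"])
E
```

```text
pics
{'t': 0.0, 'q': array([ 1.23059440e+00,  1.31128692e-01,  1.48925662e+00,  2.19592937e-05,
        1.52301947e+00, -8.53976630e-02]), 'dq': array([-1.56971253e-03,  2.02265278e-04, -1.77049532e-03,  7.66893345e-05,
        6.60334629e-04, -1.53688493e-03]), 'joint_torque': array([-1.25921179e-03, -5.59842932e+01, -4.91752660e+01,  7.68038048e-02,
        3.54190345e-02, -1.34828383e-04]), 'tool_pos': array([0.15102511, 0.58013305, 0.23661927]), 'orientation': array([-1.56329369,  0.20039245, -0.19975604]), 'force': array([ 4.01907451e-01, -2.67783518e-04,  3.10109060e-01]), 'wrist_torque': array([0.02002958, 0.04634395, 0.03111985]), 'opening': 0.09299046880009389}
scene {'K': array([[391.70444941,   0.        , 254.24745816],
       [  0.        , 391.70444941, 192.08153566],
       [  0.        ,   0.        ,   1.        ]]), 'position': array([ 1.34170432, -0.31779118,  0.7958709 ]), 'orientation': array([-1.94470623, -1.20440819,  0.5672535 ])}
scene wand_grip 0.77 [294.7, 178.7] 284 297 166 205 273
scene wand 0.85 [290.9, 176.7] 284 297 166 188 273
scene fat_wand_grip 0.63
[... 1327 characters left out ...]
 0.58 [207.9, 210.1] 175 244 186 227 1967
top outlet 0.97 [364.4, 211.2] 324 410 184 241 2974
top outlet 0.69 [219.9, 151.2] 209 234 130 167 655
top socket_mouth 0.74 [366.6, 211.6] 325 410 184 240 2862
top valve_tip 0.49 [360.3, 222.4] 352 367 218 230 111
top valve 0.47 [358.9, 224.0] 351 367 217 230 128
top tumbler_mid 0.69 [193.1, 206.5] 184 198 199 212 155
top tumbler_mid 0.6 [277.6, 216.8] 268 288 209 228 324
top vase_round_mid 0.7 [272.2, 141.8] 256 285 121 152 733
top vase_round_mid 0.7 [223.3, 204.4] 217 229 196 209 141
top vase_tall_mid 0.82 [220.3, 149.3] 209 234 130 166 615
top bowl_mid 0.76 [332.2, 140.3] 316 348 125 156 837
top jar_mid 0.74 [131.9, 283.4] 116 149 272 296 635
1.4
```

```bash
python3 - <<'E'
import cv2
a=cv2.imread("pics/scene0.png");b=cv2.imread("pics/top0.png")
cv2.imwrite("pics/s0z.png",cv2.resize(a[120:320,90:350],None,fx=3,fy=3,interpolation=cv2.INTER_CUBIC))
cv2.imwrite("pics/t0z.png",cv2.resize(b[110:300,160:420],None,fx=3,fy=3,interpolation=cv2.INTER_CUBIC))
E
```

```text
(no output)
```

View pics/s0z.png

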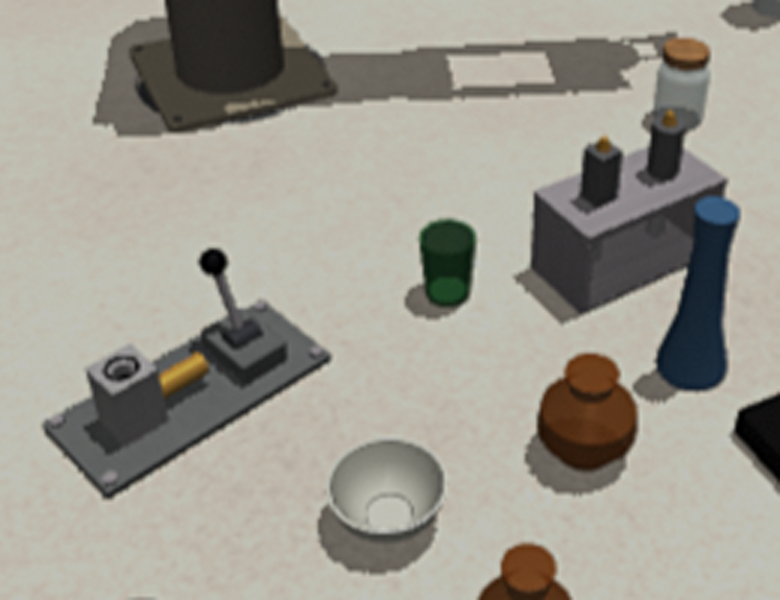

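View pics/t0z.png

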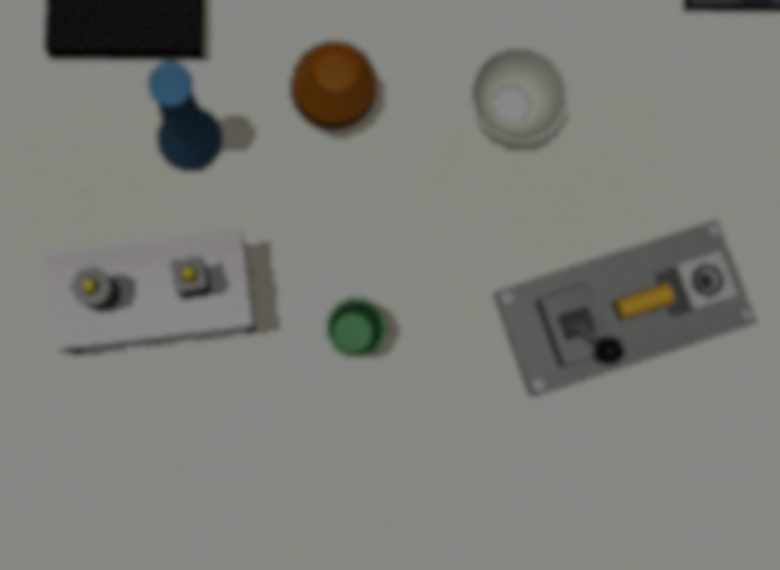

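View pics/top0.png

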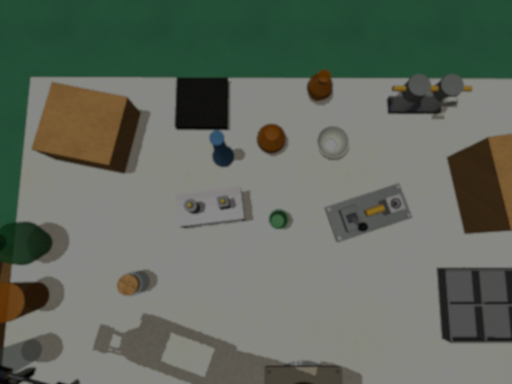

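```bash
python3 - <<'E'
import cv2
a=cv2.imread("pics/scene0.png");b=cv2.imread("pics/top0.png")
def z(im,x0,y0,x1,y1,f,n):
    c=cv2.resize(im[y0:y1,x0:x1],None,fx=f,fy=f,interpolation=cv2.INTER_CUBIC)
    c=cv2.convertScaleAbs(c,alpha=1.5)
    for x in range(x0-x0%10+10,x1,10): cv2.line(c,(int((x-x0+.5)*f),0),(int((x-x0+.5)*f),6),(0,0,255),1); cv2.putText(c,str(x),(int((x-x0+.5)*f),16),0,.35,(0,0,255))
    for y in range(y0-y0%10+10,y1,10): cv2.line(c,(0,int((y-y0+.5)*f)),(6,int((y-y0+.5)*f)),(0,0,255),1); cv2.putText(c,str(y),(8,int((y-y0+.5)*f)),0,.35,(0,0,255))
    cv2.imwrite("pics/"+n,c)
z(b,320,180,415,246,8,"z1.png"); z(b,170,180,250,232,9,"z2.png")
z(a,100,195,205,290,6,"z3.png"); z(a,260,150,340,230,7,"z4.png")
E
```

```text
(no output)
```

View pics/z1.png

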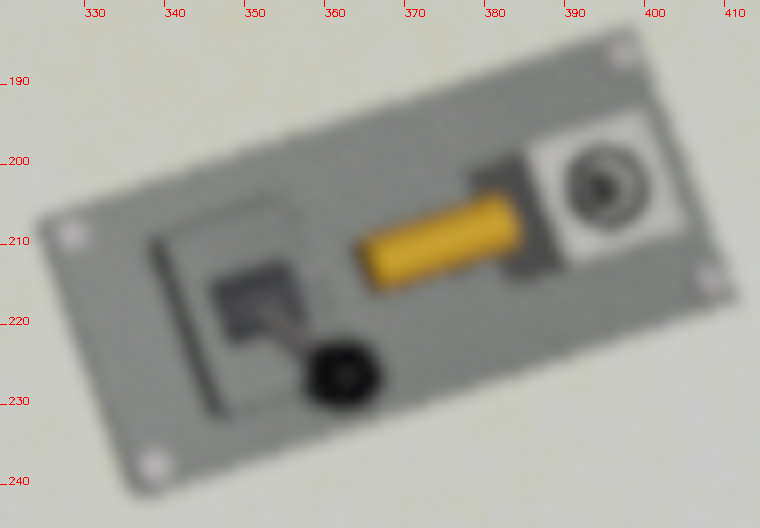

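View pics/z2.png

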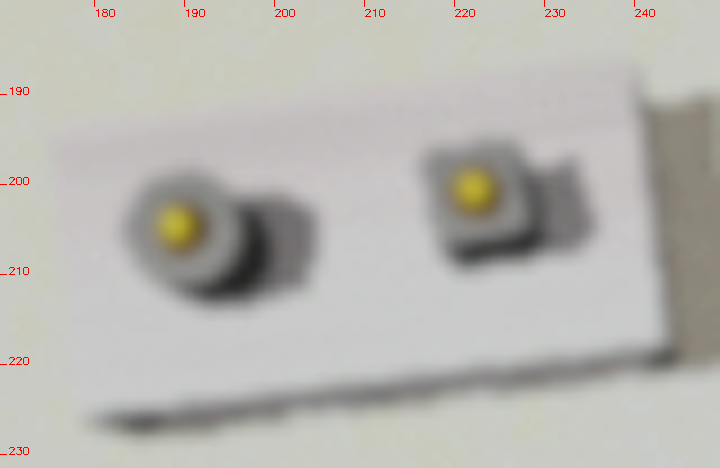

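View pics/z3.png

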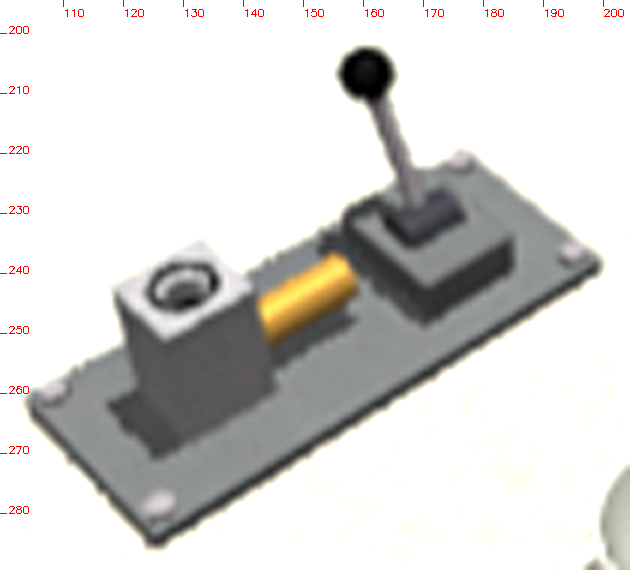

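View pics/z4.png

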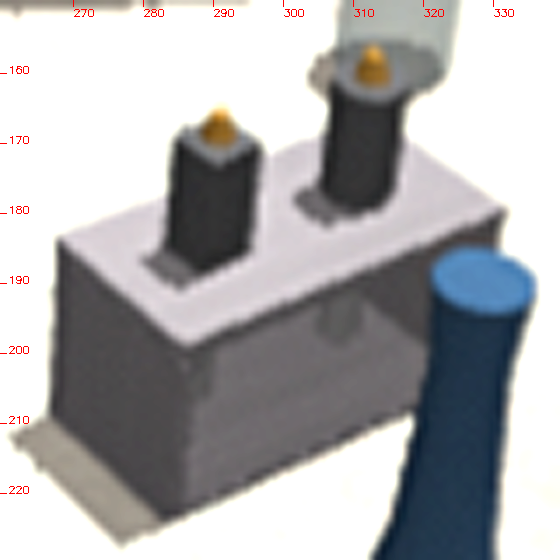

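```bash
cat > h.py <<'E'
import numpy as np, cv2
from scipy.spatial.transform import Rotation as R
from scipy.optimize import least_squares
C={'scene':dict(K=np.array([[391.70444941,0,254.24745816],[0,391.70444941,192.08153566],[0,0,1]]),p=np.array([1.34170432,-0.31779118,0.7958709]),o=np.array([-1.94470623,-1.20440819,0.5672535])),
'top':dict(K=np.array([[355.44646257,0,257.94595178],[0,355.44646257,195.91091612],[0,0,1]]),p=np.array([0.43504667,0.13250538,1.06469642]),o=np.array([-2.15056851,2.14599326,-0.16363501]))}
def proj(c,P):
    c=C[c]; q=R.from_rotvec(c['o']).inv().apply(np.atleast_2d(P)-c['p']); q=q@c['K'].T; return q[:,:2]/q[:,2:]
def pt(v,P): # x,y,yaw
    P=np.atleast_2d(P).astype(float); c,s=np.cos(v[2]),np.sin(v[2])
    return np.c_[v[0]+c*P[:,0]-s*P[:,1],v[1]+s*P[:,0]+c*P[:,1],P[:,2]]
def px(z,f,x0,y0): return np.array(z,float)/f+[x0,y0]-.5+0.5/f
def fit(obs,v0):
    def f(v): return np.concatenate([(proj(c,pt(v,P))-uv).ravel() for c,P,uv in obs])
    r=least_squares(f,v0,loss='soft_l1',f_scale=.5); return r.x,f(r.x).reshape(-1,2)
def back(c,uv,z):
    c=C[c]; d=R.from_rotvec(c['o']).apply(np.linalg.solve(c['K'],[uv[0],uv[1],1])); return c['p']+d*(z-c['p'][2])/d[2]
E
cat > fit.py <<'E'
from h import *
m=1e-3
O=np.array([[55,120,10],[55,-120,10],[-55,-120,10],[-55,120,10],[0,-60,75],[22,-38,75],[22,-82,75],[-22,-82,75],[-22,-38,75]])*m
ot=px([(38,220),(632,27),(738,298),(135,495),(607,188),(525,140),(640,108),(687,230),(565,268)],8,320,180)
os=px([(600,262),(155,540),(30,402),(465,155),(183,286),(258,290),(167,340),(113,290),(200,243)],6,100,195)
for o in ([('top',O,ot),('scene',O,os)],[('top',O,ot)],[('scene',O,os)]):
    v,r=fit(o,[.45,-.2,.1]); print('outlet',v.round(4),'mouth',pt(v,[0,-.06,.075]).round(4)); 
    print(r.round(1).tolist())
Rk=np.array([[45,90,100],[45,-90,100],[-45,-90,100],[-45,90,100],[0,-42.5,172],[0,42.5,172]])*m
rt=px([(52,138),(637,68),(668,350),(85,418),(473,190),(178,226)],9,170,180)
rs=px([(503,210),(187,345),(60,240),(221,112),(372,48)],7,260,150)
for o in ([('top',Rk,rt),('scene',Rk[[0,1,2,4,5]],rs)],[('top',Rk,rt)],[('scene',Rk[[0,1,2,4,5]],rs)]):
    v,r=fit(o,[.45,.3,.1]); print('rack',v.round(4),'slots',pt(v,[[0,-.0425,.13],[0,.0425,.13]]).round(4).tolist()); print(r.round(1).tolist())
# triangulate nozzle & ball
def tri(a,b):
    return least_squares(lambda P:np.r_[(proj('top',P)-a).ravel(),(proj('scene',P)-b).ravel()],[.45,0,.1])
for n,a,b in(('noz',rt[4],rs[3]),('fat',rt[5],rs[4]),('ball',px((344,374),8,320,180),px((366,73),6,100,195)),('mouth',ot[4],os[4])):
    r=tri(a,b);print(n,r.x.round(4),r.fun.round(1))
for n,a in dict(vtall_top=(217.5,138)).items(): print(n,back('top',a,.19))
for n,a,z in (('tumb',(278,219),.04),('jar',(129,285),.1),('vround',(271,138),.05),('bowl',(333,143),.045),('vtall foot',(223,156),.0)): print(n,back('top',a,z).round(3))
E
python3 fit.py
```

```text
outlet [ 0.5447 -0.2026  0.3167] mouth [[ 0.5634 -0.2596  0.075 ]]
[[-0.2, -0.8], [0.2, -1.1], [0.4, -0.5], [0.1, 0.1], [-0.2, -0.7], [-0.1, 0.3], [0.1, -0.5], [-0.1, -1.0], [0.6, -0.9], [0.7, -1.0], [-0.2, -0.8], [-1.2, -1.4], [0.0, -1.7], [0.2, -0.1], [-0.2, -0.6], [-0.2, -0.3], [-0.4, -0.9], [0.3, -1.3]]
outlet [ 0.5431 -0.2022  0.3136] mouth [[ 0.5616 -0.2593  0.075 ]]
[[-0.3, -0.4], [0.2, -0.5], [0.3, 0.2], [-0.1, 0.5], [-0.3, -0.1], [-0.1, 0.9], [0.1, 0.2], [-0.2, -0.3], [0.5, -0.3]]
outlet [ 0.5477 -0.2031  0.32  ] mouth [[ 0.5666 -0.2601  0.075 ]]
[[0.9, -0.4], [-0.0, 0.2], [-1.3, -0.4], [0.0, -1.0], [0.2, 0.8], [-0.0, 0.2], [-0.1, 0.6], [-0.3, -0.0], [0.3, -0.5]]
rack [0.5494 0.2595 0.1307] slots [[0.5549, 0.2173, 0.13], [0.5439, 0.3016, 0.13]]
[[-0.4, -1.1], [-0.2, -1.6], [0.3, -0.5], [-0.9, 0.4], [0.3, -0.4], [-0.4, -0.1], [-0.0, -1.0], [-0.9, -0.5], [-1.2, -1.0], [-0.7, -0.4], [-0.0, 0.2]]
rack [0.5484 0.259  0.1227] slots [[0.5536, 0.2168, 0.13], [0.5432, 0.3011, 0.13]]
[[-0.1, -1.0], [0.1, -1.0], [0.4, 0.1], [-0.9, 0.5], [0.5, 0.2], [-0.2, 0.2]]
rack [0.5518 0.2594 0.149 ] slots [[0.5581, 0.2174, 0.13], [0.5455, 0.3014, 0.13]]
[[0.2, -0.9], [0.1, 0.2], [-0.7, -0.3], [-0.1, 0.1], [0.2, 0.4]]
noz [0.5547 0.2189 0.1698] [-0.3 -0.1 -0.3  0. ]
fat [0.5438 0.3009 0.1727] [-0.2 -0.1 -0.2  0. ]
ball [ 0.4941 -0.156   0.1041] [0. 0. 0. 0.]
mouth [ 0.5617 -0.2602  0.0735] [-0.1 -0.1 -0.1 -0. ]
vtall_top [0.71257811 0.230651   0.19      ]
tumb [0.519 0.069 0.04 ]
jar [0.338 0.467 0.1  ]
vround [0.758 0.088 0.05 ]
bowl [ 0.744 -0.096  0.045]
vtall foot [0.716 0.234 0.   ]
```

```bash
cat > g.py <<'E'
from h import *
from plant import robot
def tool(tgt,yaw=None,pr=True):
    """shift in tool axes to tgt; tool -> pointing down with tool z at world angle yaw"""
    s=robot.read_state(); T=R.from_rotvec(s['orientation']); M=T.as_matrix()
    d=np.array(tgt)-s['tool_pos']
    print('t',round(s['t'],2),'pos',s['tool_pos'].round(4),'open',round(s['opening'],4),'F',s['force'].round(2),'q',s['q'].round(2))
    print('axes x',M[:,0].round(3),'y',M[:,1].round(3),'z',M[:,2].round(3),'zyaw',np.degrees(np.arctan2(M[1,2],M[0,2])).round(2))
    print('shift tool mm',(M.T@d*1000).round(1), 'world mm',(d*1000).round(1))
    if yaw is not None:
        z=np.array([np.cos(yaw),np.sin(yaw),0]);y=np.array([0,0,-1.]);x=np.cross(y,z)
        G=R.from_matrix(np.c_[x,y,z]); rv=(T.inv()*G).as_rotvec(degrees=True); print('turn tool deg',rv.round(2))
        return M,rv
E
python3 -c "
from g import *
import numpy as np
for y in (.125,.125+np.pi): tool([.555,.218,.24],y)"
```

```text
t 1.4 pos [0.1512 0.5806 0.2376] open 0.093 F [ 0.15  0.2  -0.68] q [ 1.23  0.13  1.49 -0.    1.52 -0.09]
axes x [ 0.968 -0.252  0.   ] y [ 0. -0. -1.] z [ 0.252  0.968 -0.   ] zyaw 75.4
shift tool mm [ 482.1   -2.4 -249.1] world mm [ 403.8 -362.6    2.4]
turn tool deg [ 0.   68.24  0.  ]
t 1.4 pos [0.1512 0.5806 0.2376] open 0.093 F [ 0.15  0.2  -0.68] q [ 1.23  0.13  1.49 -0.    1.52 -0.09]
axes x [ 0.968 -0.252  0.   ] y [ 0. -0. -1.] z [ 0.252  0.968 -0.   ] zyaw 75.4
shift tool mm [ 482.1   -2.4 -249.1] world mm [ 403.8 -362.6    2.4]
turn tool deg [   0.   -111.76   -0.  ]
```

```bash
cat >> g.py <<'E'
def sched(tgt,yaw,n):
    s=robot.read_state(); M=R.from_rotvec(s['orientation']).as_matrix(); d=(np.array(tgt)-s['tool_pos'])/n
    y0=np.arctan2(M[1,2],M[0,2]); dy=(yaw-y0+np.pi)%(2*np.pi)-np.pi
    for k in range(n):
        a=y0+dy*k/n; z=np.array([np.cos(a),np.sin(a),0]);y=np.array([0,0,-1.]);x=np.cross(y,z)
        print((np.array([x@d,y@d,z@d])*1000).round(1), 'turn y',np.degrees(-dy/n).round(2))
E
python3 -c "
from g import *
sched([.555,.218,.245],.125,15)"
```

```text
[ 32.1  -0.5 -16.6] turn y 4.55
[ 33.4  -0.5 -14. ] turn y 4.55
[ 34.4  -0.5 -11.3] turn y 4.55
[35.2 -0.5 -8.6] turn y 4.55
[35.7 -0.5 -5.7] turn y 4.55
[36.1 -0.5 -2.9] turn y 4.55
[36.2 -0.5 -0. ] turn y 4.55
[36.1 -0.5  2.9] turn y 4.55
[35.7 -0.5  5.7] turn y 4.55
[35.2 -0.5  8.5] turn y 4.55
[34.4 -0.5 11.3] turn y 4.55
[33.4 -0.5 14. ] turn y 4.55
[32.2 -0.5 16.6] turn y 4.55
[30.7 -0.5 19.1] turn y 4.55
[29.1 -0.5 21.5] turn y 4.55
```

>>> carry_out:
  motion: [0.032,-0.0005,-0.0165,0,4.55,0,1,0.0335,-0.0005,-0.014,0,4.55,0,1,0.0345,-0.0005,-0.0115,0,4.55,0,1,0.035,-0.0005,-0.0085,0,4.55,0,1,0.0355,-0.0005,-0.0055,0,4.55,0,0.5]

```text
t: 1.9
tool_pos: [0.2856, 0.4586, 0.2397]
orientation: [-1.508, 0.516, -0.514]
force: [1.0, -1.4, -0.2]
opening: 0.0887
```

>>> carry_out:
  motion: [0.036,-0.0005,-0.003,0,4.55,0,0.5,0.036,-0.0005,0,0,4.55,0,0.5,0.036,-0.0005,0.003,0,4.55,0,0.5,0.0355,-0.0005,0.0055,0,4.55,0,0.5,0.035,-0.0005,0.0085,0,4.55,0,0.5]

```text
t: 2.4
tool_pos: [0.423, 0.3309, 0.243]
orientation: [-1.402, 0.834, -0.833]
force: [0.5, 1.3, -0.7]
opening: 0.0694
```

```bash
python3 -c "
from g import *
sched([.555,.218,.245],.125,5);tool([.555,.218,.245],.125)"
```

```text
[32.5 -0.4 12.4] turn y 4.29
[31.5 -0.4 14.8] turn y 4.29
[30.3 -0.4 17.1] turn y 4.29
[28.9 -0.4 19.3] turn y 4.29
[27.4 -0.4 21.4] turn y 4.29
t 2.4 pos [0.423  0.3309 0.243 ] open 0.0694 F [ 0.49  1.3  -0.74] q [ 0.57 -0.04  1.66  0.    1.53  0.07]
axes x [ 0.479 -0.878 -0.002] y [ 0.001  0.003 -1.   ] z [0.878 0.479 0.002] zyaw 28.63
shift tool mm [162.4  -2.2  61.8] world mm [ 132.  -112.9    2. ]
turn tool deg [-0.1  21.47 -0.13]
```

>>> carry_out:
  motion: [0.0325,-0.0005,0.0125,0,4.3,0,0.4,0.0315,-0.0005,0.015,0,4.3,0,0.4,0.0305,-0.0005,0.017,0,4.3,0,0.4,0.029,-0.0005,0.0195,0,4.3,0,0.4,0.0275,0,0.0215,0,4.3,0,0.4]

```text
t: 2.9
tool_pos: [0.5602, 0.2109, 0.2459]
orientation: [-1.253, 1.129, -1.128]
force: [-0.4, 0.5, 0.1]
opening: 0.0651
```

```bash
python3 -c "
from g import *
tool([.5545,.2185,.135],.125)
from plant import imaging
a=imaging.read_camera('scene');b=imaging.read_camera('top')
c=np.hstack([cv2.resize(a[110:230,240:340],None,fx=4,fy=4),cv2.resize(b[160:280,160:260],None,fx=4,fy=4)]);cv2.imwrite('pics/p1.png',c)"
```

```text
t 2.9 pos [0.5602 0.2109 0.2459] open 0.0651 F [-0.36  0.49  0.08] q [0.27 0.12 1.49 0.   1.53 0.16]
axes x [ 0.107 -0.994 -0.003] y [ 0.003  0.004 -1.   ] z [0.994 0.107 0.003] zyaw 6.17
shift tool mm [ -7.8 110.9  -5.2] world mm [  -5.7    7.6 -110.9]
turn tool deg [-0.19 -0.99 -0.19]
```

View pics/p1.png

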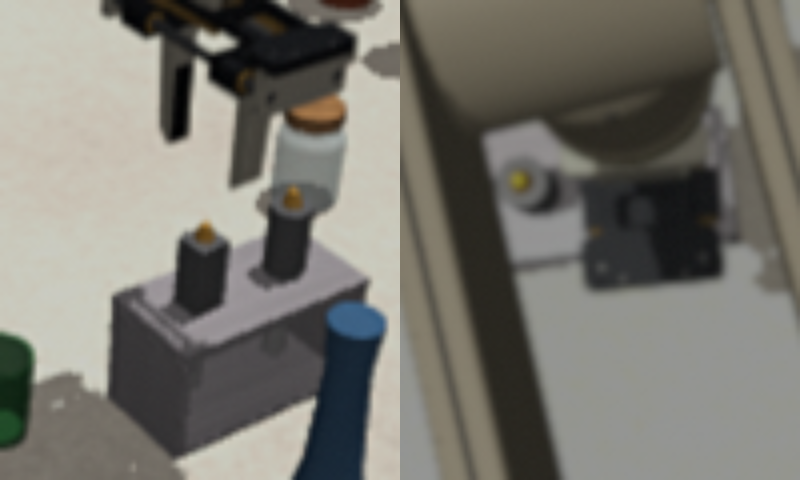

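>>> carry_out:
  motion: [-0.008,0,-0.005,-0.2,-1,-0.2,0.4,0,0.02,0,0,0,0,0.4,0,0.02,0,0,0,0,0.4,0,0.015,0,0,0,0,0.4,0,0,0,0,0,0,0.4]

```text
t: 3.5
tool_pos: [0.5525, 0.2208, 0.1896]
orientation: [-1.269, 1.112, -1.112]
force: [-0.1, 0.8, -0.4]
opening: 0.0654
```

```bash
python3 -c "
from g import *
tool([.5545,.2185,.135],.125)"
```

```text
t 3.5 pos [0.5525 0.2208 0.1896] open 0.0654 F [-0.15  0.8  -0.41] q [ 0.29  0.14  1.56 -0.    1.44  0.16]
axes x [ 0.131 -0.991  0.   ] y [-0. -0. -1.] z [ 0.991  0.131 -0.   ] zyaw 7.55
shift tool mm [ 2.6 54.6  1.7] world mm [  2.   -2.3 -54.6]
turn tool deg [0.02 0.39 0.01]
```

>>> carry_out:
  motion: [0.0025,0,0.0015,0,0.4,0,0.4,0,0.02,0,0,0,0,0.4,0,0.02,0,0,0,0,0.4,0,0.013,0,0,0,0,0.4,0,0,0,0,0,0,0.4]

```text
t: 4.0
tool_pos: [0.5558, 0.2212, 0.1404]
orientation: [-1.262, 1.111, -1.116]
force: [-0.7, -0.5, -0.0]
opening: 0.065
```

```bash
python3 -c "
from g import *
tool([.5545,.2185,.135],.125)
from plant import imaging
a=imaging.read_camera('scene');b=imaging.read_camera('top')
c=np.hstack([cv2.resize(a[110:230,240:340],None,fx=4,fy=4),cv2.resize(b[160:280,160:260],None,fx=4,fy=4)]);cv2.imwrite('pics/p2.png',c)"
```

```text
t 4.0 pos [0.5558 0.2212 0.1404] open 0.065 F [-0.73 -0.51 -0.01] q [ 0.29  0.18  1.61 -0.    1.34  0.17]
axes x [ 0.128 -0.992 -0.001] y [ 0.006  0.002 -1.   ] z [0.992 0.128 0.006] zyaw 7.34
shift tool mm [ 2.5  5.4 -1.6] world mm [-1.3 -2.7 -5.4]
turn tool deg [-0.36  0.18 -0.06]
```

View pics/p2.png

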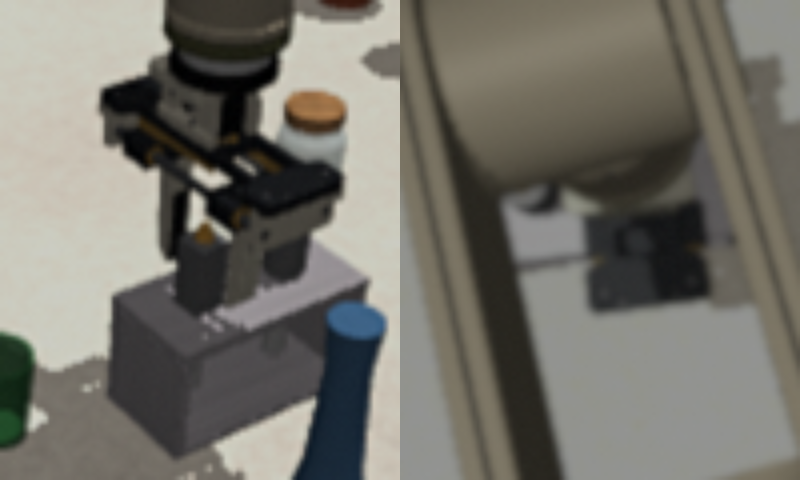

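>>> carry_out:
  motion: [0.0025,0.005,-0.0015,-0.35,0,0,0.4,0,0,0,0,0,0,0.4,0,0,0,0,0,0,-1,0,0,0,0,0,0,-1,0,0,0,0,0,0,-1]
  squeeze: 40

```text
t: 4.6
tool_pos: [0.5579, 0.2191, 0.1412]
orientation: [-1.259, 1.11, -1.116]
force: [0.1, 0.6, 0.6]
opening: 0.0457
```

>>> carry_out:
  motion: [0,0,0,0,0,0,-1,0,0,0,0,0,0,-1,0,0,0,0,0,0,-1,0,0,0,0,0,0,-1,0,0,0,0,0,0,-1]

```text
t: 5.1
tool_pos: [0.5579, 0.2192, 0.1414]
orientation: [-1.259, 1.11, -1.116]
force: [-1.0, -0.4, -0.7]
opening: 0.028
```

```bash
python3 -c "
from g import *
for i in range(2): tool([.5545,.2185,.26],.125)
"
```

```text
t 5.1 pos [0.5579 0.2192 0.1414] open 0.028 F [-0.96 -0.37 -0.71] q [0.29 0.18 1.61 0.   1.34 0.16]
axes x [ 0.128 -0.992 -0.002] y [ 0.008  0.003 -1.   ] z [0.992 0.128 0.008] zyaw 7.33
shift tool mm [  -0.  -118.6   -2.5] world mm [ -3.4  -0.7 118.6]
turn tool deg [-0.47  0.17 -0.14]
t 5.1 pos [0.5579 0.2192 0.1414] open 0.028 F [-0.96 -0.37 -0.71] q [0.29 0.18 1.61 0.   1.34 0.16]
axes x [ 0.128 -0.992 -0.002] y [ 0.008  0.003 -1.   ] z [0.992 0.128 0.008] zyaw 7.33
shift tool mm [  -0.  -118.6   -2.5] world mm [ -3.4  -0.7 118.6]
turn tool deg [-0.47  0.17 -0.14]
```

>>> carry_out:
  motion: [0,-0.015,0,0,0,0,-1,0,-0.03,0,0,0,0,-1,0,-0.035,0,0,0,0,-1,0,-0.035,0,0,0,0,-1,0,-0.02,0,0,0,0,-1]

```text
t: 5.6
tool_pos: [0.5537, 0.2178, 0.2788]
orientation: [-1.268, 1.116, -1.113]
force: [-0.3, -0.2, -0.9]
opening: 0.028
```

```bash
python3 -c "
from g import *
tool([.563,-.26,.27],.125)
sched([.563,-.26,.275],-.35,15)
from plant import imaging
a=imaging.read_camera('scene');b=imaging.read_camera('top')
c=np.hstack([cv2.resize(a[80:230,240:340],None,fx=4,fy=4),cv2.resize(b[160:310,160:260],None,fx=4,fy=4)]);cv2.imwrite('pics/p3.png',c)"
```

```text
t 5.6 pos [0.5537 0.2178 0.2788] open 0.028 F [-0.28 -0.19 -0.94] q [0.29 0.1  1.44 0.   1.6  0.16]
axes x [ 0.128 -0.992 -0.001] y [-0.002  0.001 -1.   ] z [ 0.992  0.128 -0.002] zyaw 7.33
shift tool mm [475.1   8.6 -51.7] world mm [   9.3 -477.8   -8.8]
turn tool deg [ 0.11  0.17 -0.04]
[31.7  0.3 -3.4] turn y 1.83
[31.8  0.3 -2.4] turn y 1.83
[31.8  0.3 -1.4] turn y 1.83
[31.9  0.3 -0.4] turn y 1.83
[31.9  0.3  0.6] turn y 1.83
[31.8  0.3  1.6] turn y 1.83
[31.7  0.3  2.6] turn y 1.83
[31.6  0.3  3.6] turn y 1.83
[31.5  0.3  4.7] turn y 1.83
[31.4  0.3  5.7] turn y 1.83
[31.2  0.3  6.6] turn y 1.83
[30.9  0.3  7.6] turn y 1.83
[30.7  0.3  8.6] turn y 1.83
[30.4  0.3  9.6] turn y 1.83
[30.1  0.3 10.6] turn y 1.83
```

View pics/p3.png

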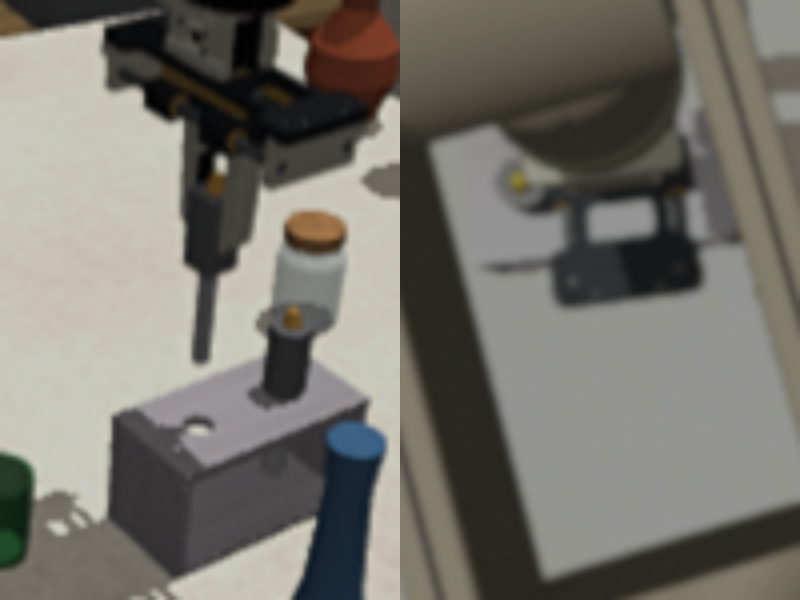

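>>> carry_out:
  motion: [0.02,0,-0.002,0,0,0,-1,0.032,0,-0.0035,0,0,0,-1,0.035,0,-0.004,0,0,0,-1,0.035,0,-0.004,0,0,0,-1,0.035,0,-0.004,0,0,0,-1]

```text
t: 6.2
tool_pos: [0.5551, 0.06, 0.2741]
orientation: [-1.271, 1.113, -1.104]
force: [0.3, 0.6, -1.0]
opening: 0.0278
```

>>> carry_out:
  motion: [0.035,0,-0.004,0,0,0,-1,0.035,0,-0.004,0,0,0,-1,0.035,0,-0.004,0,0,0,-1,0.035,0,-0.004,0,0,0,-1,0.035,0,-0.004,0,0,0,-1]

```text
t: 6.7
tool_pos: [0.5547, -0.1225, 0.2654]
orientation: [-1.277, 1.121, -1.097]
force: [0.0, -0.3, -1.6]
opening: 0.028
```

```bash
python3 -c "
from g import *
tool([.563,-.26,.275],.125)
"
```

```text
t 6.7 pos [ 0.5547 -0.1225  0.2654] open 0.028 F [ 0.03 -0.25 -1.56] q [-0.31  0.05  1.52  0.    1.58 -0.44]
axes x [ 0.136 -0.991 -0.007] y [-0.015  0.005 -1.   ] z [ 0.991  0.136 -0.014] zyaw 7.83
shift tool mm [137.2 -10.4 -10.7] world mm [   8.3 -137.5    9.6]
turn tool deg [ 0.79  0.67 -0.38]
```

>>> carry_out:
  motion: [0.034,-0.003,-0.003,0.2,0.1,-0.1,-1,0.034,-0.003,-0.003,0.2,0.1,-0.1,-1,0.034,-0.003,-0.003,0.2,0.1,-0.1,-1,0.024,-0.002,-0.002,0.2,0.1,-0.1,-1,0.01,0,0,0,0,0,-1]

```text
t: 7.2
tool_pos: [0.5575, -0.2665, 0.2669]
orientation: [-1.27, 1.126, -1.108]
force: [0.5, 0.3, -1.7]
opening: 0.0282
```

```bash
python3 -c "
from g import *
tool([.563,-.26,.275],.125)
from plant import imaging
a=imaging.read_camera('scene');b=imaging.read_camera('top');cv2.imwrite('pics/scene4.png',a);cv2.imwrite('pics/top4.png',b)
c=np.hstack([cv2.resize(a[120:270,90:190],None,fx=4,fy=4),cv2.resize(b[130:280,330:430],None,fx=4,fy=4)]);cv2.imwrite('pics/p4.png',c)"
```

```text
t 7.2 pos [ 0.5575 -0.2665  0.2669] open 0.0282 F [ 0.55  0.31 -1.69] q [-0.53  0.18  1.38 -0.    1.59 -0.65]
axes x [ 0.125 -0.992 -0.005] y [-0.01   0.004 -1.   ] z [ 0.992  0.125 -0.01 ] zyaw 7.2
shift tool mm [-5.8 -8.1  6.2] world mm [5.5 6.5 8.1]
turn tool deg [ 0.56  0.04 -0.3 ]
```

View pics/p4.png

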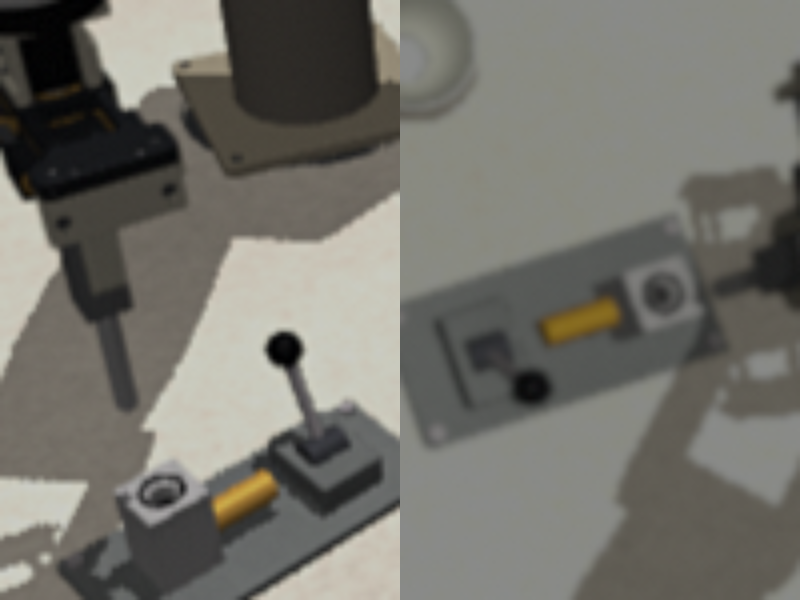

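```bash
python3 -c "
import cv2,numpy as np
a=cv2.imread('pics/scene4.png');b=cv2.imread('pics/top4.png')
x=cv2.resize(a[195:255,100:150],None,fx=8,fy=8,interpolation=cv2.INTER_CUBIC);y=cv2.resize(b[175:235,380:430],None,fx=8,fy=8,interpolation=cv2.INTER_CUBIC)
cv2.imwrite('pics/p5.png',cv2.convertScaleAbs(np.hstack([x,y]),alpha=1.4))"
```

```text
(no output)
```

View pics/p5.png

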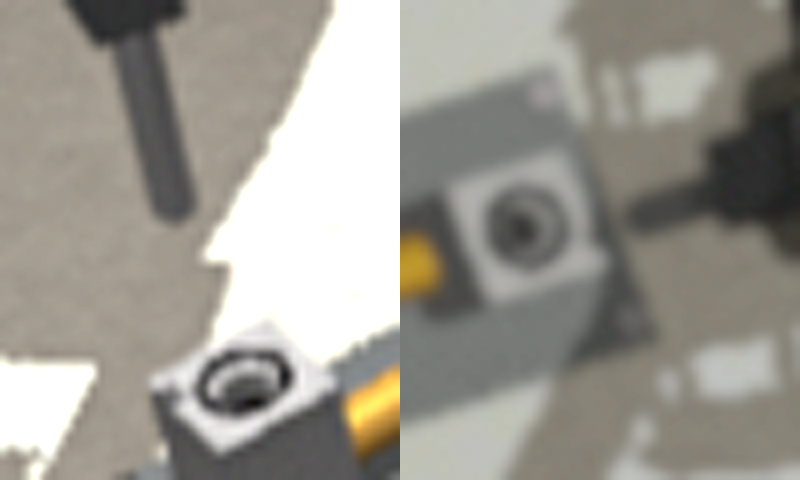

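```bash
python3 -c "
from h import *
def tri(a,b):
    r=least_squares(lambda P:np.r_[(proj('top',P)-a).ravel(),(proj('scene',P)-b).ravel()],[.45,0,.1]);return r.x.round(4),r.fun.round(2)
t=lambda p:px(p,8,380,175); s=lambda p:px(p,8,100,195)
m=tri(t((128,228)),s((244,383)));p=tri(t((248,216)),s((176,210)));print(m,p)
for z in (.075,): print(back('top',t((128,228)),z),back('scene',s((244,383)),z))
for z in (.1455,): print(back('top',t((248,216)),z),back('scene',s((176,210)),z))
"
```

```text
(array([ 0.5618, -0.2605,  0.0731]), array([-0.22, -0.07, -0.21, -0.05])) (array([ 0.5569, -0.269 ,  0.1473]), array([-0.84, -0.27, -0.83, -0.2 ]))
[ 0.56136712 -0.2604021   0.075     ] [ 0.56421353 -0.26023405  0.075     ]
[ 0.55641851 -0.27194531  0.1455    ] [ 0.5563754  -0.26723134  0.1455    ]
```

>>> carry_out:
  motion: [-0.0065,0.01,0.0055,0.55,0,-0.3,-1,0,0.015,0,0,0,0,-1,0,0.015,0,0,0,0,-1,0,0.012,0,0,0,0,-1,0,0,0,0,0,0,-1]

```text
t: 7.8
tool_pos: [0.5621, -0.2509, 0.2071]
orientation: [-1.268, 1.116, -1.107]
force: [-0.3, -0.2, -2.8]
opening: 0.0278
```

```bash
python3 -c "
from g import *
tool([.5625,-.26,.206],.125)
from plant import imaging
a=imaging.read_camera('scene');b=imaging.read_camera('top');cv2.imwrite('pics/scene6.png',a);cv2.imwrite('pics/top6.png',b)
tool([.5625,-.26,.206],.125)
x=cv2.resize(a[205:255,100:150],None,fx=8,fy=8,interpolation=cv2.INTER_CUBIC);y=cv2.resize(b[175:225,380:430],None,fx=8,fy=8,interpolation=cv2.INTER_CUBIC)
cv2.imwrite('pics/p6.png',cv2.convertScaleAbs(np.hstack([x,y]),alpha=1.4))"
```

```text
t 7.8 pos [ 0.5621 -0.2509  0.2071] open 0.0278 F [-0.29 -0.21 -2.76] q [-0.5   0.19  1.48  0.    1.48 -0.64]
axes x [ 0.131 -0.991 -0.005] y [-0.003  0.004 -1.   ] z [ 0.991  0.131 -0.003] zyaw 7.53
shift tool mm [ 9.   1.  -0.8] world mm [ 0.4 -9.1 -1.1]
turn tool deg [ 0.17  0.37 -0.26]
t 7.9 pos [ 0.563  -0.2517  0.2095] open 0.0282 F [ 0.6 -0.9 -0.7] q [-0.5   0.19  1.47  0.    1.48 -0.64]
axes x [ 0.131 -0.991 -0.003] y [-0.001  0.003 -1.   ] z [ 0.991  0.131 -0.001] zyaw 7.51
shift tool mm [ 8.1  3.5 -1.5] world mm [-0.5 -8.3 -3.5]
turn tool deg [ 0.03  0.35 -0.17]
```

View pics/p6.png

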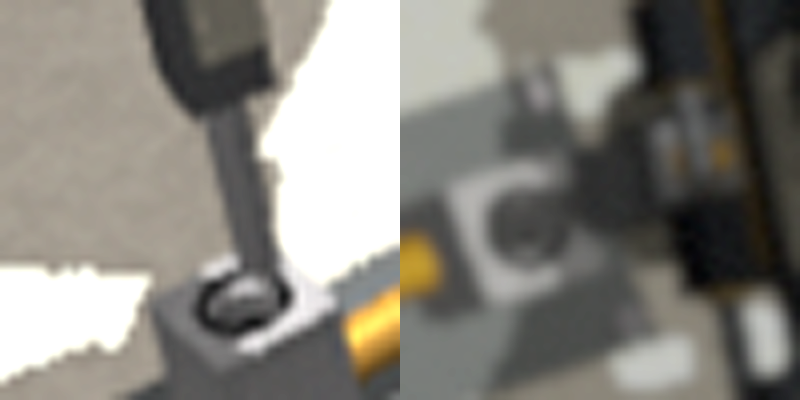

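>>> carry_out:
  motion: [0.004,0.001,0,0,0.35,0,-1,0.002,0,0,0,0,0,-1,0,0,0,0,0,0,-1,0,0,0,0,0,0,-1,0,0,0,0,0,0,-1]

```text
t: 8.4
tool_pos: [0.5653, -0.2597, 0.2118]
orientation: [-1.263, 1.115, -1.12]
force: [0.2, -0.8, -1.6]
opening: 0.0277
```

```bash
cat > look.py <<'E'
import sys
from g import *
from plant import imaging
n=sys.argv[1]
tool([.5625,-.26,.206],.125)
a=imaging.read_camera('scene');b=imaging.read_camera('top');cv2.imwrite(f'pics/scene{n}.png',a);cv2.imwrite(f'pics/top{n}.png',b)
tool([.5625,-.26,.206],.125)
x=cv2.resize(a[205:255,100:150],None,fx=8,fy=8,interpolation=cv2.INTER_CUBIC);y=cv2.resize(b[175:225,380:430],None,fx=8,fy=8,interpolation=cv2.INTER_CUBIC)
cv2.imwrite(f'pics/p{n}.png',cv2.convertScaleAbs(np.hstack([x,y]),alpha=1.4))
E
python3 look.py 7
```

```text
t 8.4 pos [ 0.5653 -0.2597  0.2118] open 0.0277 F [ 0.17 -0.85 -1.57] q [-0.51  0.2   1.46  0.    1.48 -0.64]
axes x [ 0.123 -0.992  0.   ] y [ 0.004  0.    -1.   ] z [0.992 0.123 0.004] zyaw 7.08
shift tool mm [-0.   5.8 -2.8] world mm [-2.8 -0.3 -5.8]
turn tool deg [-0.21 -0.08  0.03]
t 8.5 pos [ 0.5652 -0.2596  0.2117] open 0.0281 F [-0.06 -0.45 -1.15] q [-0.51  0.2   1.46  0.    1.48 -0.64]
axes x [ 0.123 -0.992  0.   ] y [ 0.003  0.    -1.   ] z [0.992 0.123 0.003] zyaw 7.09
shift tool mm [ 0.1  5.7 -2.8] world mm [-2.7 -0.4 -5.7]
turn tool deg [-0.2  -0.08  0.02]
```

View pics/p7.png

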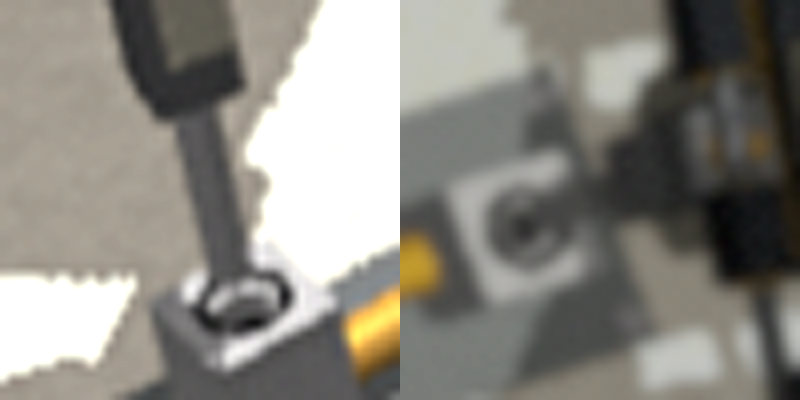

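```bash
python3 -c "
from h import *
M=np.array([.562,-.2605,.075])
for c,x0,y0 in(('scene',100,205),('top',380,175)):
    f=lambda P:(proj(c,P)[0]-[x0,y0]+.5)*8
    print(c,'mouth',f(M).round(),'tip above',f(M+[0,0,.0155]).round(),'reported tip',f([.5648,-.2596,.0904]).round(),'+5mm x',(f(M+[.005,0,.0155])-f(M+[0,0,.0155])).round(),'+5mm y',(f(M+[0,.005,.0155])-f(M+[0,0,.0155])).round())
"
python3 -c "
import cv2,numpy as np
a=cv2.imread('pics/scene7.png');b=cv2.imread('pics/top7.png')
x=cv2.resize(a[220:250,110:140],None,fx=13,fy=13,interpolation=cv2.INTER_CUBIC);y=cv2.resize(b[190:220,385:415],None,fx=13,fy=13,interpolation=cv2.INTER_CUBIC)
cv2.imwrite('pics/p7z.png',cv2.convertScaleAbs(np.hstack([x,y]),alpha=1.6))"
```

```text
scene mouth [242. 299.] tip above [234. 264.] reported tip [239. 269.] +5mm x [ 4. 10.] +5mm y [16. -5.]
top mouth [129. 227.] tip above [146. 221.] reported tip [143. 213.] +5mm x [ -1. -14.] +5mm y [-14.  -0.]
```

View pics/p7z.png

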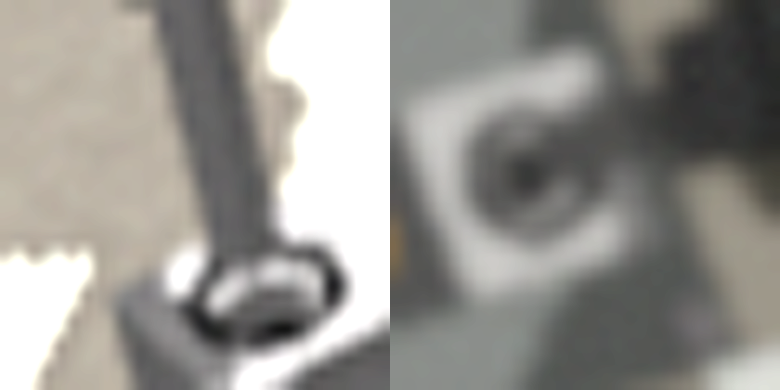

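>>> carry_out:
  motion: [-0.0025,0,-0.0025,-0.2,0,0,-1,0,0,0,0,0,0,-1,0,0.002,0,0,0,0,-1,0,0.002,0,0,0,0,-1,0,0,0,0,0,0,-1]

```text
t: 9.0
tool_pos: [0.5621, -0.2569, 0.2072]
orientation: [-1.266, 1.118, -1.117]
force: [0.6, 0.2, -1.3]
opening: 0.0278
```

```bash
python3 look.py 8;python3 -c "
import cv2,numpy as np
a=cv2.imread('pics/scene8.png');b=cv2.imread('pics/top8.png')
x=cv2.resize(a[220:250,110:140],None,fx=13,fy=13,interpolation=cv2.INTER_CUBIC);y=cv2.resize(b[190:220,385:415],None,fx=13,fy=13,interpolation=cv2.INTER_CUBIC)
cv2.imwrite('pics/p8z.png',cv2.convertScaleAbs(np.hstack([x,y]),alpha=1.6))"
```

```text
t 9.0 pos [ 0.5621 -0.2569  0.2072] open 0.0278 F [ 0.61  0.18 -1.26] q [-0.51  0.19  1.47 -0.    1.47 -0.64]
axes x [ 0.124 -0.992  0.   ] y [-0. -0. -1.] z [ 0.992  0.124 -0.   ] zyaw 7.1
shift tool mm [3.1 1.2 0. ] world mm [ 0.4 -3.1 -1.2]
turn tool deg [ 0.03 -0.06  0.01]
t 9.1 pos [ 0.5622 -0.257   0.2076] open 0.0278 F [-0.12 -0.59 -1.99] q [-0.51  0.19  1.47 -0.    1.47 -0.64]
axes x [ 0.124 -0.992  0.   ] y [-0. -0. -1.] z [ 0.992  0.124 -0.   ] zyaw 7.1
shift tool mm [ 3.   1.6 -0.1] world mm [ 0.3 -3.  -1.6]
turn tool deg [ 0.01 -0.06  0.02]
```

View pics/p8z.png

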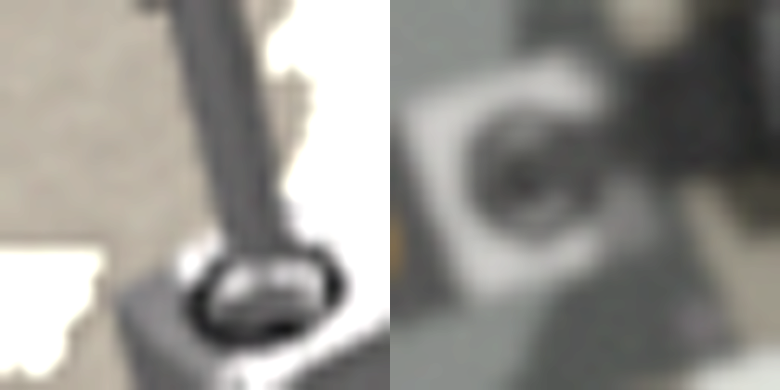

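>>> carry_out:
  motion: [0,0.003,0,0,0,0,-1,0,0.003,0,0,0,0,-1,0,0.003,0,0,0,0,-1,0,0.003,0,0,0,0,-1,0,0.001,0,0,0,0,-1]

```text
t: 9.6
tool_pos: [0.5622, -0.2571, 0.1934]
orientation: [-1.266, 1.117, -1.118]
force: [0.1, -0.2, -0.8]
opening: 0.0279
```

```bash
python3 look.py 9;python3 -c "
import cv2,numpy as np
a=cv2.imread('pics/scene9.png');b=cv2.imread('pics/top9.png')
x=cv2.resize(a[220:250,110:140],None,fx=13,fy=13,interpolation=cv2.INTER_CUBIC);y=cv2.resize(b[190:220,385:415],None,fx=13,fy=13,interpolation=cv2.INTER_CUBIC)
cv2.imwrite('pics/p9z.png',cv2.convertScaleAbs(np.hstack([x,y]),alpha=1.6))"
```

```text
t 9.6 pos [ 0.5622 -0.2571  0.1934] open 0.0279 F [ 0.14 -0.21 -0.79] q [-0.51  0.2   1.49 -0.    1.45 -0.64]
axes x [ 0.124 -0.992  0.   ] y [-0. -0. -1.] z [ 0.992  0.124 -0.   ] zyaw 7.1
shift tool mm [  3.  -12.6  -0.1] world mm [ 0.3 -2.9 12.6]
turn tool deg [ 0.01 -0.06  0.02]
t 9.7 pos [ 0.5622 -0.2571  0.1936] open 0.028 F [-0.6  -0.25 -1.73] q [-0.51  0.2   1.49 -0.    1.45 -0.64]
axes x [ 0.124 -0.992  0.   ] y [-0. -0. -1.] z [ 0.992  0.124 -0.   ] zyaw 7.1
shift tool mm [  2.9 -12.4  -0.1] world mm [ 0.3 -2.9 12.4]
turn tool deg [ 0.01 -0.06  0.03]
```

View pics/p9z.png

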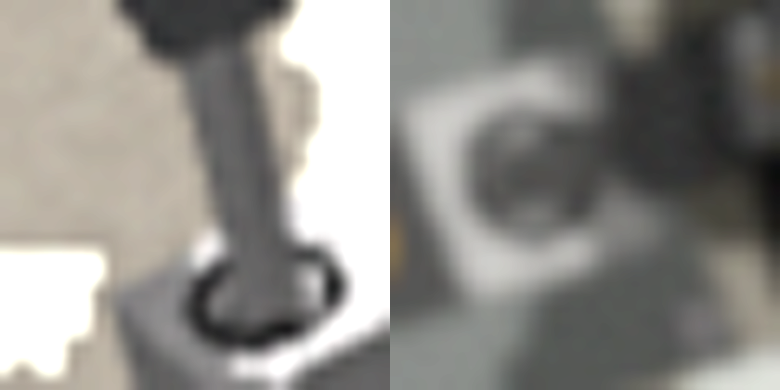

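>>> carry_out:
  motion: [0,0.002,0,0,0,0,-1,0,0.002,0,0,0,0,-1,0,0.002,0,0,0,0,-1,0,0.002,0,0,0,0,-1,0,0.002,0,0,0,0,-1]

```text
t: 10.2
tool_pos: [0.5625, -0.2575, 0.1836]
orientation: [-1.266, 1.116, -1.119]
force: [-0.7, -0.1, -1.8]
opening: 0.0278
```

```bash
python3 -c "
from g import *
tool([.5622,-.2571,.16],.124)"
```

```text
t 10.2 pos [ 0.5625 -0.2575  0.1836] open 0.0278 F [-0.71 -0.12 -1.83] q [-0.51  0.21  1.5  -0.    1.43 -0.64]
axes x [ 0.123 -0.992  0.001] y [ 0.001 -0.001 -1.   ] z [0.992 0.123 0.001] zyaw 7.09
shift tool mm [-0.4 23.6 -0.2] world mm [ -0.3   0.4 -23.6]
turn tool deg [-0.03 -0.01  0.08]
```

>>> carry_out:
  motion: [0,0.002,0,0,0,0,-1,0,0.002,0,0,0,0,-1,0,0.002,0,0,0,0,-1,0,0.002,0,0,0,0,-1,0,0.002,0,0,0,0,-1]

```text
t: 10.7
tool_pos: [0.5626, -0.2579, 0.1744]
orientation: [-1.266, 1.116, -1.12]
force: [-1.9, 1.2, 3.1]
opening: 0.0278
```

>>> carry_out:
  motion: [0,0.002,0,0,0,0,-1,0,0.002,0,0,0,0,-1,0,0.002,0,0,0,0,-1,0,0.002,0,0,0,0,-1,0,0,0,0,0,0,-1]

```text
t: 11.2
tool_pos: [0.5625, -0.2578, 0.1654]
orientation: [-1.266, 1.116, -1.12]
force: [-1.0, 0.7, -0.0]
opening: 0.028
```

```bash
python3 -c "
from g import *
tool([.5622,-.2571,.16],.124)"
```

```text
t 11.2 pos [ 0.5625 -0.2578  0.1654] open 0.028 F [-0.98  0.74 -0.05] q [-0.51  0.22  1.52 -0.    1.4  -0.64]
axes x [ 0.123 -0.992  0.002] y [ 0.001 -0.002 -1.   ] z [0.992 0.123 0.001] zyaw 7.09
shift tool mm [-0.7  5.4 -0.2] world mm [-0.3  0.7 -5.4]
turn tool deg [-0.05 -0.02  0.13]
```

>>> carry_out:
  motion: [0,0.002,0,0,0,0,-1,0,0.002,0,0,0,0,-1,0,0.0015,0,0,0,0,-1,0,0.0015,0,0,0,0,-1,0,0.0015,0,0,0,0,-1]

```text
t: 11.7
tool_pos: [0.5625, -0.2579, 0.1564]
orientation: [-1.266, 1.116, -1.12]
force: [-1.6, -0.5, 1.8]
opening: 0.028
```

>>> carry_out:
  motion: [0,0.0015,0,0,0,0,-1,0,0.0015,0,0,0,0,-1,0,0.0015,0,0,0,0,-1,0,0.001,0,0,0,0,-1,0,0.001,0,0,0,0,-1]

```text
t: 12.2
tool_pos: [0.5626, -0.2581, 0.1521]
orientation: [-1.266, 1.115, -1.121]
force: [-4.3, 1.8, 7.6]
opening: 0.028
```

>>> carry_out:
  motion: [0,0.001,0,0,0,0,-1,0,0.001,0,0,0,0,-1,0,0.001,0,0,0,0,-1,0,0.001,0,0,0,0,-1,0,0.001,0,0,0,0,-1]

```text
t: 12.7
tool_pos: [0.5626, -0.258, 0.1508]
orientation: [-1.266, 1.114, -1.121]
force: [-4.5, 1.2, 9.0]
opening: 0.0281
```

>>> carry_out:
  motion: [0,0.0015,0,0,0,0,-1,0,0.0015,0,0,0,0,-1,0,0.0015,0,0,0,0,-1,0,0.0015,0,0,0,0,-1,0,0.0015,0,0,0,0,-1]

```text
t: 13.2
tool_pos: [0.5625, -0.2581, 0.1502]
orientation: [-1.266, 1.113, -1.122]
force: [-6.4, 2.3, 12.3]
opening: 0.0279
```

>>> carry_out:
  motion: [0,0.002,-0.0003,0,0,0,-1,0,0.002,-0.0003,0,0,0,-1,0,0.0022,-0.0003,0,0,0,-1,0,0.0022,0,0,0,0,-1,0,0.0022,0,0,0,0,-1]

```text
t: 13.7
tool_pos: [0.5624, -0.2581, 0.1501]
orientation: [-1.266, 1.11, -1.124]
force: [-8.2, 4.2, 17.9]
opening: 0.0282
```

>>> carry_out:
  motion: [0,0.0025,-0.0005,0,0,0,-1,0,0.0025,-0.0005,0,0,0,-1,0,0.0025,0,0,0,0,-1,0,0.001,0,0,0,0,-1,0,0,0,0,0,0,-1]

```text
t: 14.2
tool_pos: [0.5617, -0.2576, 0.1503]
orientation: [-1.265, 1.108, -1.125]
force: [-1.1, 0.9, -2.6]
opening: 0.0276
```

```bash
python3 -c "
from g import *
tool([.5622,-.2571,.26],.124)
from plant import imaging
a=imaging.read_camera('scene');b=imaging.read_camera('top')
c=np.hstack([cv2.resize(a[150:270,95:195],None,fx=4,fy=4),cv2.resize(b[150:270,330:430],None,fx=4,fy=4)]);cv2.imwrite('pics/p10.png',c)"
```

```text
t 14.2 pos [ 0.5617 -0.2576  0.1503] open 0.0276 F [-1.06  0.9  -2.57] q [-0.51  0.22  1.55 -0.    1.36 -0.64]
axes x [ 0.125 -0.992  0.007] y [ 0.008 -0.006 -1.   ] z [0.992 0.125 0.008] zyaw 7.17
shift tool mm [   0.4 -109.7    1.3] world mm [  0.5   0.5 109.7]
turn tool deg [-0.43  0.07  0.41]
```

View pics/p10.png

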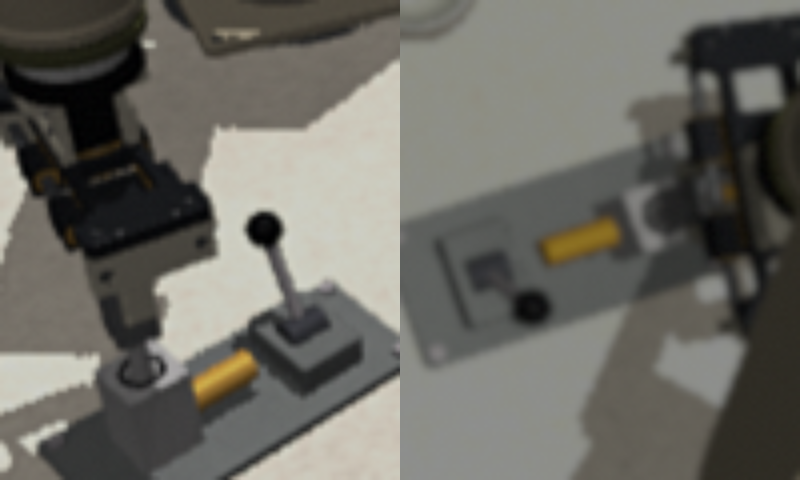

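>>> carry_out:
  motion: [0,0,0,0,0,0,0.4,0,0,0,0,0,0,0.4,0,0,0,0,0,0,0.4,0,0,0,0,0,0,0.4,0,0,0,0,0,0,0.4]

```text
t: 14.8
tool_pos: [0.5627, -0.2578, 0.149]
orientation: [-1.264, 1.106, -1.126]
force: [1.0, -0.0, -0.9]
opening: 0.0628
```

```bash
python3 -c "
from g import *
tool([.5622,-.2571,.27],.124)"
```

```text
t 14.8 pos [ 0.5627 -0.2578  0.149 ] open 0.0628 F [ 0.97 -0.01 -0.86] q [-0.51  0.23  1.55 -0.    1.36 -0.64]
axes x [ 0.125 -0.992  0.008] y [ 0.01  -0.006 -1.   ] z [0.992 0.125 0.009] zyaw 7.17
shift tool mm [   0.2 -121.     0.7] world mm [ -0.5   0.7 121. ]
turn tool deg [-0.53  0.06  0.44]
```

>>> carry_out:
  motion: [0,-0.01,0,-0.4,0,0.4,0.4,0,-0.02,0,0,0,0,0.4,0,-0.03,0,0,0,0,0.4,0,-0.03,0,0,0,0,0.4,0,-0.025,0,0,0,0,0.4]

```text
t: 15.3
tool_pos: [0.5601, -0.2564, 0.2646]
orientation: [-1.266, 1.125, -1.109]
force: [0.5, 0.1, 0.5]
opening: 0.0653
```

```bash
python3 -c "
from g import *
tool([.5622,-.2571,.27],.124)
from plant import imaging
a=imaging.read_camera('scene');b=imaging.read_camera('top');cv2.imwrite('pics/scene11.png',a);cv2.imwrite('pics/top11.png',b)
c=np.hstack([cv2.resize(a[150:270,95:195],None,fx=4,fy=4),cv2.resize(b[150:270,330:430],None,fx=4,fy=4)]);cv2.imwrite('pics/p11.png',c)"
```

```text
t 15.3 pos [ 0.5601 -0.2564  0.2646] open 0.0653 F [0.52 0.13 0.54] q [-0.51  0.17  1.39  0.    1.59 -0.64]
axes x [ 0.125 -0.992 -0.007] y [-0.007  0.006 -1.   ] z [ 0.992  0.125 -0.007] zyaw 7.17
shift tool mm [ 0.9 -5.5  2. ] world mm [ 2.1 -0.7  5.4]
turn tool deg [ 0.38  0.06 -0.38]
```

View pics/p11.png

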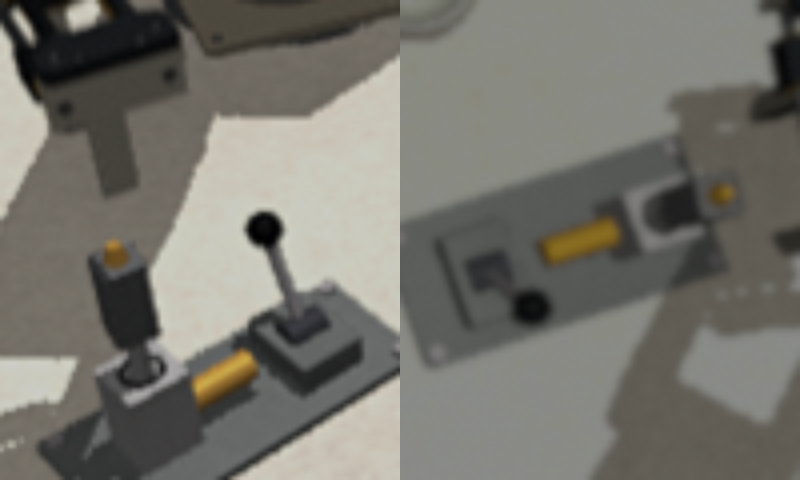

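```bash
python3 -c "
from g import *
sched([.4446,-.17,.25],.315,5)"
```

```text
[-20.3   3.7 -21.1] turn y -2.18
[-21.1   3.7 -20.3] turn y -2.18
[-21.8   3.7 -19.5] turn y -2.18
[-22.6   3.7 -18.7] turn y -2.18
[-23.2   3.7 -17.8] turn y -2.18
```

>>> carry_out:
  motion: [-0.0205,0,-0.021,0.1,-2.2,-0.1,-1,-0.021,0,-0.0205,0.1,-2.2,-0.1,-1,-0.022,0.003,-0.0195,0,-2.2,0,-1,-0.0225,0.003,-0.0185,0,-2.2,0,-1,-0.018,0.003,-0.013,0,-1.5,0,-1]

```text
t: 15.9
tool_pos: [0.448, -0.1726, 0.2567]
orientation: [-1.339, 0.977, -0.978]
force: [0.4, -0.4, 0.6]
opening: 0.03
```

```bash
python3 -c "
from g import *
tool([.4446,-.17,.101],.315)"
```

```text
t 15.9 pos [ 0.448  -0.1726  0.2567] open 0.03 F [ 0.39 -0.42  0.62] q [-0.48 -0.21  1.78  0.    1.57 -0.79]
axes x [ 0.305 -0.952 -0.   ] y [ 0.001  0.    -1.   ] z [0.952 0.305 0.001] zyaw 17.76
shift tool mm [ -3.4 155.7  -2.6] world mm [  -3.4    2.6 -155.7]
turn tool deg [-0.07 -0.29 -0.01]
```

>>> carry_out:
  motion: [-0.003,0.02,-0.003,0,0,0,-1,0,0.03,0,0,0,0,-1,0,0.035,0,0,0,0,-1,0,0.03,0,0,0,0,-1,0,0.015,0,0,0,0,-1]

```text
t: 16.4
tool_pos: [0.4433, -0.169, 0.1246]
orientation: [-1.339, 0.971, -0.98]
force: [-0.2, 0.1, 0.6]
opening: 0.0004
```

```bash
python3 -c "
from g import *
tool([.4446,-.17,.101],.315)
from plant import imaging
a=imaging.read_camera('scene');b=imaging.read_camera('top')
c=np.hstack([cv2.resize(a[150:270,95:195],None,fx=4,fy=4),cv2.resize(b[150:270,320:420],None,fx=4,fy=4)]);cv2.imwrite('pics/p12.png',c)"
```

```text
t 16.4 pos [ 0.4433 -0.169   0.1246] open 0.0004 F [-0.23  0.08  0.6 ] q [-0.47 -0.14  1.96  0.    1.31 -0.79]
axes x [ 0.307 -0.952  0.003] y [ 0.006 -0.001 -1.   ] z [0.952 0.307 0.005] zyaw 17.9
shift tool mm [ 1.3 23.6  0.8] world mm [  1.3  -1.  -23.6]
turn tool deg [-0.29 -0.14  0.18]
```

View pics/p12.png

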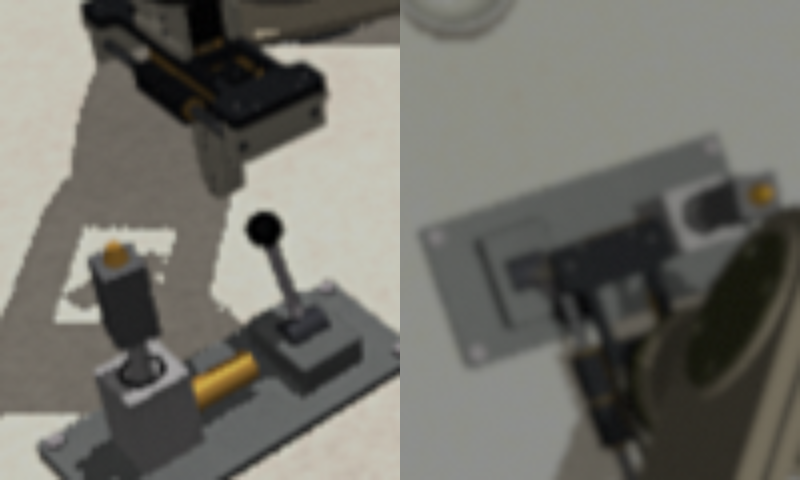

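>>> carry_out:
  motion: [0.001,0.008,0,-0.3,0,0,-1,0,0.008,0,0,0,0,-1,0,0.005,0,0,0,0,-1,0,0,0.008,0,0,0,-1,0,0,0.01,0,0,0,-1]

```text
t: 17.0
tool_pos: [0.4625, -0.1653, 0.1052]
orientation: [-1.343, 0.974, -0.981]
force: [-0.0, 0.2, 0.5]
opening: 0.0009
```

```bash
python3 -c "
from g import *
tool([.5306,-.1419,.101],.315)"
```

```text
t 17.0 pos [ 0.4625 -0.1653  0.1052] open 0.0009 F [-0.02  0.25  0.49] q [-0.45 -0.06  1.93 -0.    1.27 -0.76]
axes x [ 0.306 -0.952  0.005] y [ 0.002 -0.004 -1.   ] z [0.952 0.306 0.001] zyaw 17.83
shift tool mm [-1.5  4.3 72. ] world mm [68.1 23.4 -4.2]
turn tool deg [-0.05 -0.22  0.27]
```

>>> carry_out:
  motion: [-0.001,0.003,0.01,0,0,0,-1,0,0,0.01,0,0,0,-1,0,0,0.01,0,0,0,-1,0,0,0.01,0,0,0,-1,0,0,0.008,0,0,0,-1]

```text
t: 17.5
tool_pos: [0.5139, -0.1482, 0.1036]
orientation: [-1.343, 0.971, -0.982]
force: [-0.2, -0.7, -0.4]
opening: 0.0005
```

```bash
python3 -c "
from g import *
tool([.5306,-.1419,.101],.315)"
```

```text
t 17.5 pos [ 0.5139 -0.1482  0.1036] open 0.0005 F [-0.17 -0.75 -0.36] q [-0.37  0.06  1.82 -0.    1.26 -0.69]
axes x [ 0.307 -0.952  0.007] y [ 0.004 -0.005 -1.   ] z [0.952 0.307 0.003] zyaw 17.88
shift tool mm [-0.9  2.6 17.8] world mm [16.7  6.3 -2.6]
turn tool deg [-0.15 -0.17  0.38]
```

>>> carry_out:
  motion: [-0.0005,0.002,0.004,0,0,0,-1,0,0,0.004,0,0,0,-1,0,0,0.003,0,0,0,-1,0,0,0.002,0,0,0,-1,0,0,0,0,0,0,-1]

```text
t: 18.0
tool_pos: [0.5276, -0.1428, 0.1007]
orientation: [-1.343, 0.971, -0.981]
force: [-0.2, -0.5, -0.1]
opening: 0.0006
```

```bash
cat > look2.py <<'E'
import sys
from g import *
from plant import imaging
n=sys.argv[1]
tool([.5306,-.1419,.101],.315)
a=imaging.read_camera('scene');b=imaging.read_camera('top');cv2.imwrite(f'pics/scene{n}.png',a);cv2.imwrite(f'pics/top{n}.png',b)
c=np.hstack([cv2.resize(a[150:270,95:195],None,fx=4,fy=4),cv2.resize(b[150:270,320:420],None,fx=4,fy=4)]);cv2.imwrite(f'pics/p{n}.png',c)
E
python3 look2.py 13
```

```text
t 18.0 pos [ 0.5276 -0.1428  0.1007] open 0.0006 F [-0.16 -0.51 -0.12] q [-0.36  0.09  1.79 -0.    1.26 -0.67]
axes x [ 0.308 -0.951  0.006] y [ 0.003 -0.005 -1.   ] z [0.951 0.308 0.002] zyaw 17.93
shift tool mm [ 0.1 -0.3  3.2] world mm [3.  0.9 0.3]
turn tool deg [-0.09 -0.12  0.33]
```

View pics/p13.png

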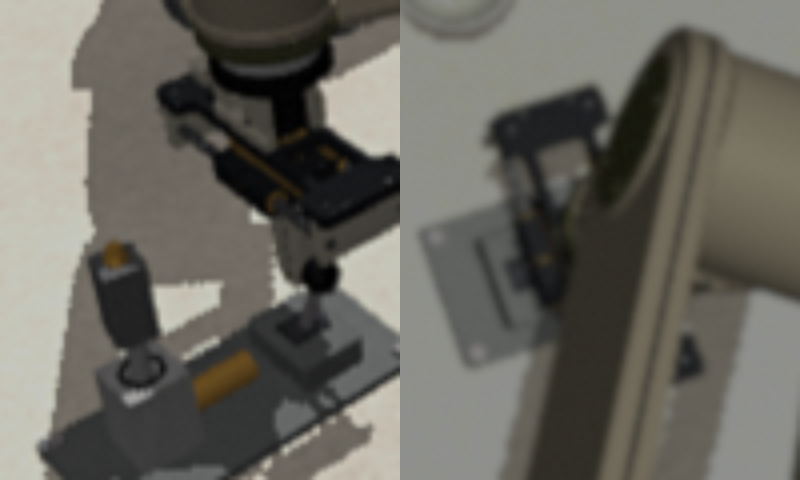

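>>> carry_out:
  motion: [0,0,0.002,0,0,0,-1,0,0,0.002,0,0,0,-1,0,0,0.002,0,0,0,-1,0,0,0.001,0,0,0,-1,0,0,0.001,0,0,0,-1]

```text
t: 18.6
tool_pos: [0.5337, -0.1409, 0.1006]
orientation: [-1.345, 0.974, -0.98]
force: [-9.2, -2.2, 5.2]
opening: 0.0006
```

```bash
python3 -c "
from h import *
for th in (.07,.7,.8,.85,.9,1.): 
    a=th-.5; print(th,proj('scene',pt([.5447,-.2026,.3167],[.08*np.sin(a),.06,.032+.08*np.cos(a)])).round(1))"; python3 look2.py 14
```

```text
0.07 [[160.6 206.6]]
0.7 [[171.  213.5]]
0.8 [[172.8 215.4]]
0.85 [[173.7 216.5]]
0.9 [[174.6 217.6]]
1.0 [[176.4 219.9]]
t 18.6 pos [ 0.5337 -0.1409  0.1006] open 0.0006 F [-9.2  -2.15  5.15] q [-0.35  0.11  1.77 -0.01  1.26 -0.66]
axes x [ 0.307 -0.952  0.005] y [ 0.    -0.006 -1.   ] z [ 0.952  0.307 -0.002] zyaw 17.88
shift tool mm [ 0.  -0.4 -3.3] world mm [-3.1 -1.   0.4]
turn tool deg [ 0.1  -0.16  0.3 ]
```

View pics/p14.png

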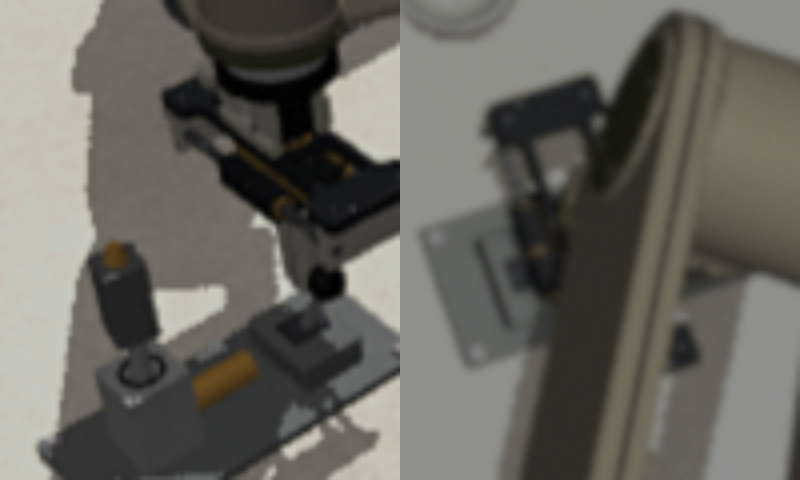

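Resistance of 9 N shows the lever is on its stop: the ball is at about (176.5, 221) in the scene image, where 1.0 rad would put it. I'll back off and lift clear.

>>> carry_out:
  motion: [0,0,-0.005,0,0,0,-1,0,0,-0.015,0,0,0,-1,0,0,-0.02,0,0,0,-1,0,-0.02,-0.015,0,0,0,-1,0,-0.03,0,0,0,0,-1]

```text
t: 19.2
tool_pos: [0.4774, -0.1566, 0.1473]
orientation: [-1.346, 0.978, -0.974]
force: [0.5, -0.2, -0.3]
opening: 0.0006
```

>>> carry_out:
  motion: [0,-0.03,0,0,0,0,-1,0,-0.03,0,0,0,0,-1,0,-0.03,-0.02,0,0,0,-1,0,-0.01,-0.02,0,0,0,-1,0,0,0,0,0,0,-1]

```text
t: 19.7
tool_pos: [0.4402, -0.1697, 0.2568]
orientation: [-1.343, 0.969, -0.981]
force: [0.7, -0.3, -0.7]
opening: 0.0004
```

```bash
python3 look2.py 15
```

```text
t 19.7 pos [ 0.4402 -0.1697  0.2568] open 0.0004 F [ 0.73 -0.29 -0.69] q [-0.47 -0.24  1.81 -0.    1.56 -0.79]
axes x [ 0.309 -0.951  0.007] y [ 0.005 -0.006 -1.   ] z [0.951 0.309 0.003] zyaw 17.98
shift tool mm [  0.4 156.1  94. ] world mm [  90.4   27.8 -155.8]
turn tool deg [-0.19 -0.07  0.39]
```

View pics/p15.png

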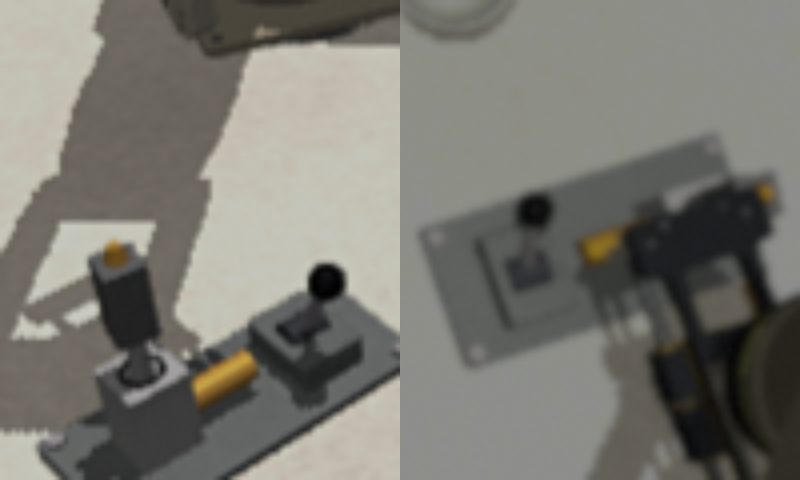

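View pics/scene15.png

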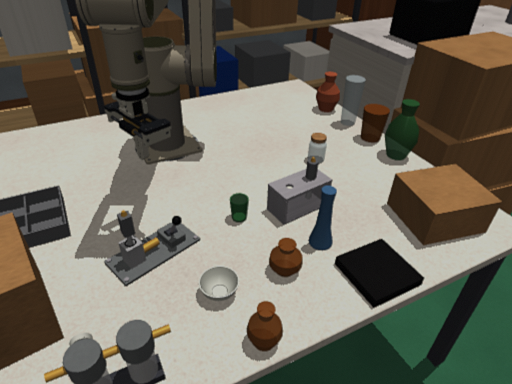

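```bash
python3 -c "
from plant import robot
print(robot.close_job())"
```

```text
the job is handed in; nothing more can be done
None
```

I put the square-gripped wand into the outlet's socket and opened the valve, then handed the job in at about 20 s of the 58 s allowed. The hand-in gives no verdict, so these are my own checks.

- **Wand:** It passed the seal and the tube stopped firmly about 46 mm deep, measured from where I gripped it. The last 5 N of push moved it only 0.1 mm. The highest reading I saw was about 18 N, or about 19 N counting the wand's weight. One slightly harder final press had already relaxed when I read the force, so I didn't see its peak. After I let go, the pictures show the wand standing upright.
- **Poppet:** I couldn't see its travel directly. The rise in force about 4 mm before the stop fits its full 4 mm.
- **Valve lever:** I pushed it with closed fingers until it met its stop at about 9 N. In the scene picture the ball sits at (176, 220.5), where 1.0 rad predicts (176.4, 219.9).
- **Everything else:** In the last picture the other wand and the glassware look untouched, and the gripper is clear of everything. I judged that by eye and did not measure it.
- **One disagreement:** The robot's and the cameras' positions differed by 2–3 mm at the socket. I lined the tube up by comparing it with the mouth in the same picture, and it went in with no sign of contact until the seal.

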